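Close the gel tray's lid along its rim

ROBOT

A 6-joint arm with a two-finger parallel gripper is mounted at the origin on the work surface. World frame = base frame: x ahead of the robot, y to its left, z up, the work surface at z = 0. Lengths are in m, angles in rad, forces in N, time in s.
With the tool pointing down it reaches from about 0.35 to 0.975 m from the base axis. Payload 4.9 kg.
Tool frame: the origin (TCP) lies between the finger pads; the fingertips stand 19 mm ahead of it and the grasp point (between the pads) is the TCP; z points along the fingers, y is the direction in which the jaws open and shut (so a half turn about z gives the same grasp; the last joint's range is limited). The gripper opens to 85 mm and grips with 20 to 120 N. Pads are 22 mm wide; open, the fingers measure 114 mm over their backs; the gripper's body (76 mm by 85 mm) begins 54 mm behind the grasp point. The pads swing forward as they close: fully open they stand 13 mm farther back than shut.
Start: joints at [1.143, 0.053, 1.613, -0, 1.476, -0.119], TCP at [0.19, 0.595, 0.25] pointing down, gripper open.
Joint ranges: [-3.01, 3.01], [-1.01, 2.22], [0.06, 2.58], [-1.02, 4.17], [0.09, 2.62], [-3.14, 3.14]. Speed limits (rad/s): [2.57, 2.57, 3.14, 3.14, 3.14, 3.14].

INTERFACE

Orientations are given as a unit quaternion [w, x, y, z].
In Python, from plant import state, grab_frame, calibration, job_done gives the robot as it stands. The module is installed in compiled form; this text tells all that it offers.
- The arm moves only by the tool servo_tool, never from a script. Its argument "deltas" is a list that holds one entry, the list of rows, each a list of 5 numbers: the finger opening in mm, from 0 to 85.4, then the shift along the world's x, y, z in mm, then the turn about the world's z in units of 6 degrees (1.0 is 6 degrees). A call has 1 to 5 rows; each row is the pose to reach, as a shift and turn from the pose commanded when the call began; what a row does not reach only later rows make up. A row lasts 1/8 s, in which the tool goes at most 62.5 mm and 10.7 degrees, less where a joint would pass 70% of its speed; a pose out of reach is approached as far as the arm can. A call with a gripper value outside its range is refused whole. The fingers move at their own pace and stop on an object; the grip force is fixed at half the most. Time passes only in rows, so rows that repeat a pose let the fingers close. It gives the time, the measured TCP pose, the force and the opening at its end, in the units of the state.
- state(): the state, without advancing time (a new reading comes with each control period).
- grab_frame(name): name is "scene" or "top" or "wrist"; returns the picture (420x560x3 uint8, red, green, blue); there is no depth.
- calibration(name): a dict with "intrinsics" (3x3 intrinsics, pixels), "world_from_camera" (4x4, takes a point from camera to world coordinates). Camera axes: x right, y down, z forward; pixel columns grow to the right and rows downward; lengths in m; the calibration is good to about 2 mm. A picture is of the moment at which its call begins: read the wrist's pose just before it. calibration takes no time and is no camera call; for the wrist camera it gives the pose at the moment of the call.
- job_done(): hands the job in, once; it reports no verdict.
The state is a dict: "time": time; "joint_pos": joint angles; "joint_vel": joint speeds; "joint_efforts": joint torques, N m; "tool_pos": TCP position; "tool_rot": TCP orientation; "contact_force": force on the tool from outside, world axes, zero at the start; "ft_torque": the same for the moment, N m; "gripper_width": opening from 0.0 (shut) to 1.0 (fully open).
Only numpy, scipy, OpenCV 4.12 (cv2) and the standard library are available. Lean on these libraries where they do the work, as an engineer would, in place of code of your own. Each camera call takes 0.05 s, during which the arm holds its last target.

TASK

Snap the gel tray's lid shut: with the fingertips follow the row of five round studs along the lid's rim in one pass, starting at the stud next to the pouring lip and going round the corner, and press each stud fully home in turn with light finger pressure. From the first stud to the last keep the fingertips over the row and within about 3 cm of the rim. Nothing needs grasping: do not lift or shove the tray or disturb the things on and around it.

Things in the scene. Friction and masses are not known exactly. Their poses are not given: they have to be found in the camera images.
- tray: shallow loose gel tray with a flat grey-framed lid, 210 x 310 x 45 mm, 2 kg, blue gel inside. Origin: centre of its underside; z up, x across it (away from the robot), y along it. The flat lid top is 45 mm above the origin. A grey trough-shaped pouring lip sticks 34 mm out of its +y end wall (at x = -70 mm). Five round snap studs stand in a row along the lid's rim: three along the long edge at -x, then round the corner, two along the short edge at -y.
- stud1_top (a point): centre of the top of snap stud 1 of 5 (counted from the pouring lip), a white round stud 18 mm across in a thin black ring, at x -87, y 90 mm in the tray's frame; moves with the stud; its top is 15 mm above the lid when fully up, 3 mm above it when fully home
- stud1 (a joint): how far this stud is pressed in, m: 0 fully up (starts between 0 and 0.003), 0.012 at its stop, fully home. Slides straight down against a steady friction of about 2.5 N and stays where it is left; counts as home beyond 0.008
- stud2_top (a point): centre of the top of snap stud 2 of 5 (counted from the pouring lip), a white round stud 18 mm across in a thin black ring, at x -87, y 10 mm in the tray's frame; moves with the stud; its top is 15 mm above the lid when fully up, 3 mm above it when fully home
- stud2 (a joint): how far this stud is pressed in, m: 0 fully up (starts between 0 and 0.003), 0.012 at its stop, fully home. Slides straight down against a steady friction of about 2.5 N and stays where it is left; counts as home beyond 0.008
- stud3_top (a point): centre of the top of snap stud 3 of 5 (counted from the pouring lip), a white round stud 18 mm across in a thin black ring, at x -87, y -70 mm in the tray's frame; moves with the stud; its top is 15 mm above the lid when fully up, 3 mm above it when fully home
- stud3 (a joint): how far this stud is pressed in, m: 0 fully up (starts between 0 and 0.003), 0.012 at its stop, fully home. Slides straight down against a steady friction of about 2.5 N and stays where it is left; counts as home beyond 0.008
- stud4_top (a point): centre of the top of snap stud 4 of 5 (counted from the pouring lip), a white round stud 18 mm across in a thin black ring, at x -30, y -137 mm in the tray's frame; moves with the stud; its top is 15 mm above the lid when fully up, 3 mm above it when fully home
- stud4 (a joint): how far this stud is pressed in, m: 0 fully up (starts between 0 and 0.003), 0.012 at its stop, fully home. Slides straight down against a steady friction of about 2.5 N and stays where it is left; counts as home beyond 0.008
- stud5_top (a point): centre of the top of snap stud 5 of 5 (counted from the pouring lip), a white round stud 18 mm across in a thin black ring, at x 50, y -137 mm in the tray's frame; moves with the stud; its top is 15 mm above the lid when fully up, 3 mm above it when fully home
- stud5 (a joint): how far this stud is pressed in, m: 0 fully up (starts between 0 and 0.003), 0.012 at its stop, fully home. Slides straight down against a steady friction of about 2.5 N and stays where it is left; counts as home beyond 0.008
- gel_a: clear glass-like disc, 36 mm across, 24 mm tall, standing on the lid; a bystander, to be left alone. Origin at its underside
- gel_b: clear glass-like disc, 30 mm across, 20 mm tall, standing on the lid; a bystander, to be left alone. Origin at its underside
- spatula: flat wooden stirring stick, 150 x 18 x 5 mm, lying on the lid along its far edge; a bystander, to be left alone. Origin at its underside
- dish: small clear cup, 52 mm across, 36 mm tall, on the table in front of the tray's long edge with the studs; a bystander, to be left alone. Origin at its underside
- vial: amber vial, 28 mm across, 55 mm tall, on the table close to the short edge with the studs; a bystander, to be left alone. Origin at its underside
- jar: glass jar, 76 mm across, 115 mm tall, on the table to one side; a bystander, to be left alone. Origin at its underside
- cup: clear plastic cup, 80 mm across, 100 mm tall, on the table to one side; a bystander, to be left alone. Origin at its underside
- ink: blue bottle with black cap, 44 mm across, 70 mm tall, on the table to one side; a bystander, to be left alone. Origin at its underside

How it is judged:
By the outcome, as a careful person would: the job done as asked, in the order asked, and still so for the second after the job is handed in, with the robot touching nothing.
It also fails if it takes over 61 s, if anything falls off the work surface, if the arm or the gripper's body presses on something with over 40 N, if the wrist force passes 120 N, or if a joint passes its speed limit or range.

## Working session

There is one attempt and no reset: what is moved stays moved. The work goes in short steps, Python scripts to look and compute and a tool call to move; the robot and the scene stay as the last step left them, time stands still between calls to the robot, and variables do not carry over. Pictures are saved under pics/ and viewed, and the job is handed in when it is done.

Besides the shell and the picture viewer there is one more tool, called in YAML: its name, and indented under it one key for each argument. servo_tool: Moves the arm, as the interface text tells. Its arguments: {"type":"object","properties":{"deltas":{"type":"array","items":{"type":"array","items":{"type":"array","items":{"type":"number"}}}}},"required":["deltas"]}

```bash
mkdir -p pics; python3 - <<'E'
from plant import *
import cv2,json
for n in("top","scene"):
    f=grab_frame(n);cv2.imwrite(f"pics/{n}0.png",f[:,:,::-1])
    c=calibration(n);print(n,c)
print(state())
E
```

```text
top {'intrinsics': array([[465.38081238,   0.        , 278.32425228],
       [  0.        , 465.38081238, 210.69896629],
       [  0.        ,   0.        ,   1.        ]]), 'world_from_camera': array([[ 2.79257240e-03, -9.76195638e-01,  2.16873876e-01,
         2.57048439e-01],
       [-9.99995384e-01, -2.98579855e-03, -5.63295166e-04,
         1.52524944e-02],
       [ 1.19742799e-03, -2.16871302e-01, -9.76199470e-01,
         1.45226090e+00],
       [ 0.00000000e+00,  0.00000000e+00,  0.00000000e+00,
         1.00000000e+00]])}
scene {'intrinsics': array([[458.79036243,   0.        , 277.35587694],
       [  0.        , 458.79036243, 208.014444  ],
       [  0.        ,   0.        ,   1.        ]]), 'world_from_camera': array([[-0.4876055 ,  0.53842192, -0.68727193,  1.30167895],
       [ 0.87304374,  0.29532867, -0.38804073,  0.42535013],
       [-0.00595853, -0.78922925, -0.61406978,  0.74177886],
       [ 0.        ,  0.        ,  0.        ,  1.        ]])}
{'time': 0.1, 'joint_pos': array([ 1.14299967e+00,  5.32759044e-02,  1.61415094e+00,  6.48171066e-06,
        1.47600515e+00, -1.18997521e-01]), 'joint_vel': array([ 0.00256008,  0.00014392, -0.00423243,  0.00096849, -0.00030749,
        0.00201274]), 'joint_efforts': array([ 3.79726782e-05, -3.94900632e+01, -3.71364534e+01, -8.62560250e-05,
        3.93938928e-03, -2.11935566e-05]), 'tool_pos': array([0.18972292, 0.59495488, 0.24919862]), 'tool_rot': array([-2.51420731e-04,  1.53787080e-01,  9.88103582e-01, -8.84641817e-04]), 'contact_force': array([-0.33144651,  0.61580104, -0.33043421]), 'ft_torque': array([-0.0193615 , -0.02291293, -0.00135694]), 'gripper_width': 1.001426690352209}
```

View pics/top0.png

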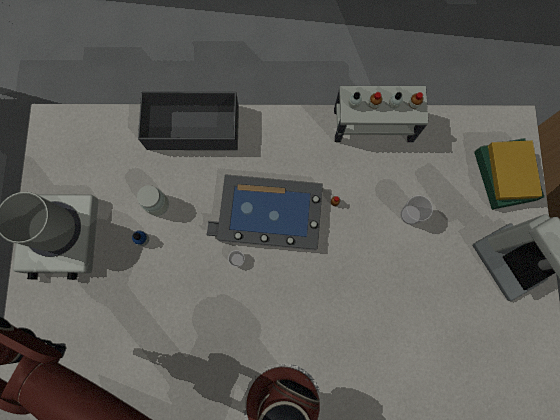

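View pics/scene0.png

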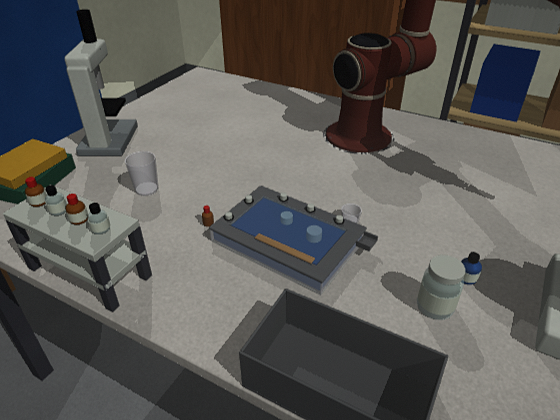

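```bash
python3 - <<'E'
import cv2
f=cv2.imread('pics/top0.png')
print(f.shape)
cv2.imwrite('pics/top0c.png',cv2.resize(f[80:280,170:430],None,fx=3,fy=3,interpolation=cv2.INTER_CUBIC))
E
```

```text
(420, 560, 3)
```

View pics/top0c.png

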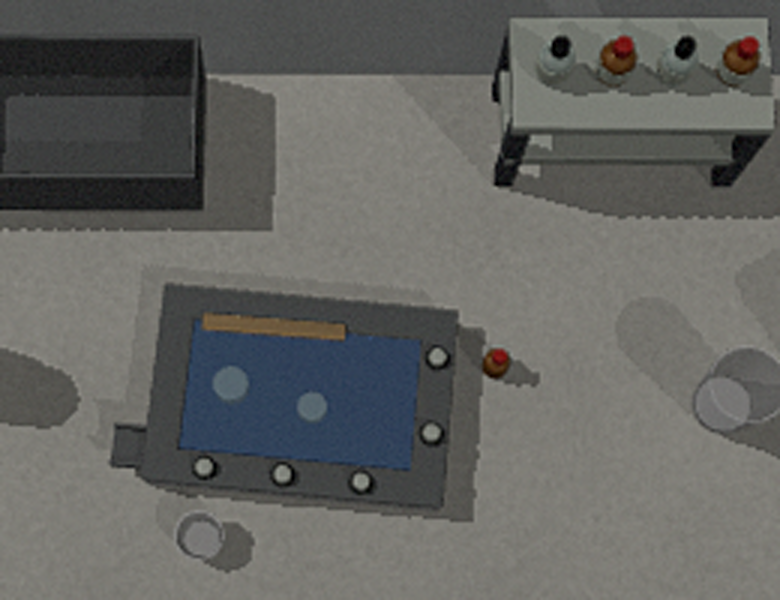

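The top view shows the studs at about (238,236), (264,238), (290,240), (314,224) and (316,199). The lip is at the left, the dish at (237,259) and the vial at (336,201). I'll fit the tray pose from these.

```bash
cat > h.py <<'E'
import numpy as np
from scipy.optimize import least_squares
from plant import *
S=np.array([[-87,90],[-87,10],[-87,-70],[-30,-137],[50,-137]])/1e3
C=np.array([[105,155],[105,-155],[-105,-155],[-105,155]])/1e3
def ray(c,uv,z):
    K=c["intrinsics"];T=c["world_from_camera"]
    d=T[:3,:3]@np.linalg.inv(K)@np.array([uv[0],uv[1],1.]);o=T[:3,3]
    return o+d*(z-o[2])/d[2]
def proj(c,p):
    K=c["intrinsics"];T=c["world_from_camera"]
    q=K@(T[:3,:3].T@(np.asarray(p)-T[:3,3]));return q[:2]/q[2]
def fit(model,world):
    f=lambda p:((model@np.array([[np.cos(p[2]),np.sin(p[2])],[-np.sin(p[2]),np.cos(p[2])]])+p[:2])-world).ravel()
    r=least_squares(f,[world[:,0].mean(),world[:,1].mean(),0]);return r.x,r.fun.reshape(-1,2)
def studs(p):
    c,s=np.cos(p[2]),np.sin(p[2]);return S@np.array([[c,s],[-s,c]])+p[:2]
E
python3 - <<'E'
from h import *
np.set_printoptions(precision=4,suppress=True)
c=calibration("top")
s=np.array([[204,467],[283,474],[361,481],[432,432],[437,356]])/3+[170,80]
w=np.array([ray(c,u,.0585)[:2] for u in s])
k=np.array([[165,285],[458,311],[441,508],[143,480]])/3+[170,80]
wc=np.array([ray(c,u,.045)[:2] for u in k])
p,r=fit(S,w);print(p,r*1e3)
p2,r2=fit(C,wc);print(p2,r2*1e3)
p3,r3=fit(np.r_[S,C],np.r_[w,wc]);print(p3)
print(w);print(studs(p))
for n,u,z in(("vial",(496,357),.055),("dish",(200,533),.036),("gelb",(312,406),.065),("gela",(230,383),.069)):
    print(n,ray(c,np.array(u)/3+[170,80],z))
E
```

```text
[ 0.5675  0.0396 -0.0874] [[-0.0853  0.344 ]
 [-0.1533  0.5408]
 [-0.2326 -0.4354]
 [ 0.1867  0.1441]
 [ 0.2846 -0.5935]]
[ 0.5671  0.0386 -0.0903] [[ 1.2781  0.6773]
 [ 0.7098 -0.7971]
 [-1.0772 -2.8107]
 [-0.9107  2.9305]]
[ 0.5674  0.039  -0.0898]
[[ 0.4888  0.1365]
 [ 0.4819  0.0566]
 [ 0.475  -0.0221]
 [ 0.5255 -0.0944]
 [ 0.6051 -0.1007]]
[[ 0.4887  0.1368]
 [ 0.4817  0.0571]
 [ 0.4747 -0.0226]
 [ 0.5257 -0.0943]
 [ 0.6054 -0.1013]]
vial [ 0.6051 -0.1618  0.055 ]
dish [0.4246 0.141  0.036 ]
gelb [0.5507 0.0276 0.065 ]
gela [0.5735 0.111  0.069 ]
```

The fit is consistent, with residuals of 0.6 mm or less. Next I'll close the fingers and move high over stud 1.

servo_tool:
  deltas:
    - [[0, 30, -46, 0, 0.4], [0, 60, -92, 0, 0.8], [0, 90, -138, 0, 1.2], [0, 120, -184, 0, 1.6], [0, 150, -230, 0, 2.1]]

```text
time: 0.72
tool_pos: [0.3404, 0.3637, 0.2498]
tool_rot: [-0.0, 0.043, 0.999, -0.0]
contact_force: [1.3, -0.2, -0.0]
gripper_width: -0.002
```

servo_tool:
  deltas:
    - [[0, 30, -46, 0, 0], [0, 60, -92, 0, 0], [0, 90, -138, 0, 0], [0, 120, -184, 0, 0], [0, 149, -228, -30, 0]]

```text
time: 1.35
tool_pos: [0.4913, 0.1359, 0.2227]
tool_rot: [0.003, 0.045, 0.999, 0.001]
contact_force: [0.8, -0.5, -0.4]
gripper_width: -0.003
```

servo_tool:
  deltas:
    - [[0, 0, 0, -40, 0], [0, 0, 0, -60, 0], [0, 0, 0, -60, 0]]

```text
time: 1.72
tool_pos: [0.4874, 0.1376, 0.1583]
tool_rot: [-0.002, 0.044, 0.999, -0.0]
contact_force: [0.3, 0.7, 0.7]
gripper_width: 0.002
```

```bash
python3 - <<'E'
from h import *
import cv2
s=state();print(s['time'],s['tool_pos'],s['tool_rot'],s['contact_force'],s['gripper_width'])
c=calibration("wrist");f=grab_frame("wrist")
np.savez('w1.npz',**c)
cv2.imwrite('pics/w1.png',f[:,:,::-1])
f=grab_frame("scene");cv2.imwrite('pics/s1.png',cv2.resize(f[120:320,180:420,::-1],None,fx=3,fy=3))
for q in studs([.5675,.0396,-.0874]):print(proj(c,[*q,.0585]))
E
```

```text
1.725 [0.48744574 0.1376196  0.1583409 ] [-2.05523645e-03  4.40563038e-02  9.99026878e-01 -3.38713011e-04] [0.28007493 0.68521787 0.66720574] 0.0017103842002663525
[276.36515676 219.48533812]
[148.61414059 219.58136792]
[ 20.88695647 219.67737981]
[-63.41521582 301.13510548]
[-35.99293164 399.65398373]
```

View pics/w1.png

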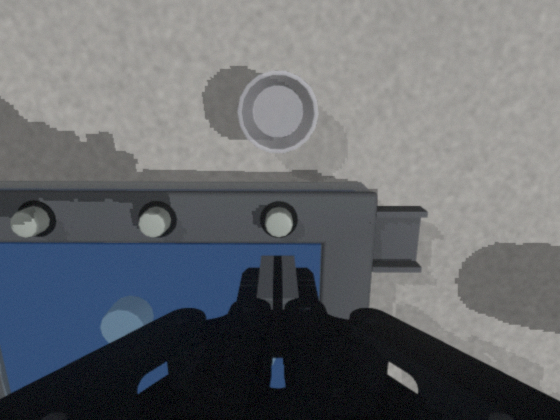

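View pics/s1.png

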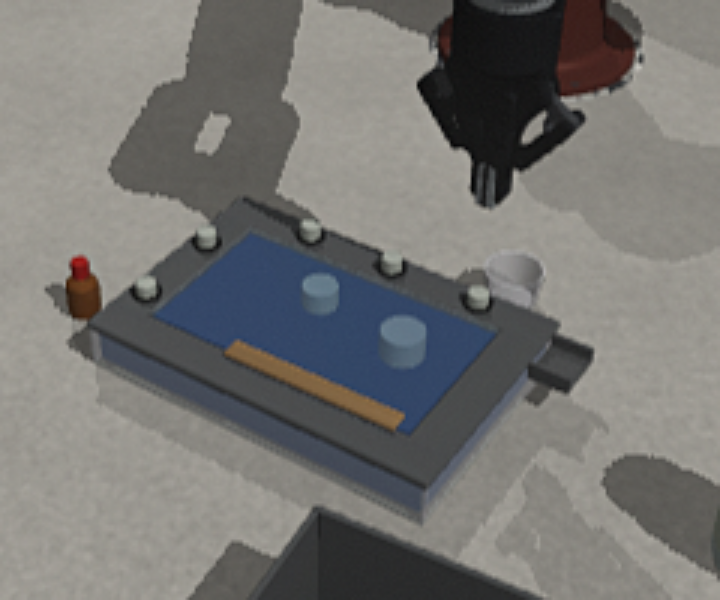

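The wrist view shows studs 1 to 3 at about (279,223), (154,222) and (29,224). I predicted (276,219), (149,220) and (21,220), a difference of 2 to 5 mm. I'll zoom in to refine.

```bash
python3 - <<'E'
import cv2
f=cv2.imread('pics/w1.png')
cv2.imwrite('pics/w1c.png',cv2.resize(f[190:250,0:130],None,fx=6,fy=6,interpolation=cv2.INTER_CUBIC))
cv2.imwrite('pics/w1d.png',cv2.resize(f[190:250,130:310],None,fx=4,fy=4,interpolation=cv2.INTER_CUBIC))
E
```

```text
(no output)
```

View pics/w1c.png

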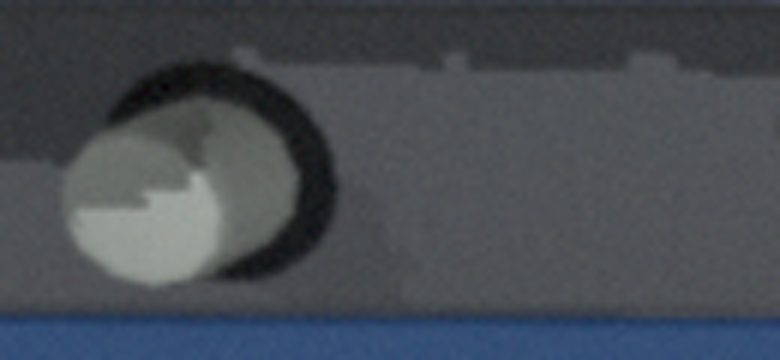

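View pics/w1d.png

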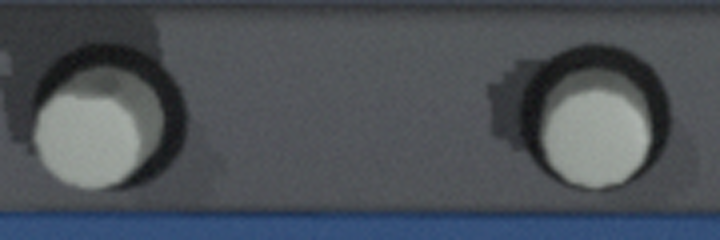

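```bash
python3 - <<'E'
from h import *
c=dict(np.load('w1.npz'))
a=studs([.5675,.0396,-.0874])
for u,q in zip([(278.7,225),(152,225),(23.7,224.7)],a):
    r=ray(c,u,.0585);print(r,r[:2]-q)
R=c['world_from_camera'];print(R)
E
```

```text
[0.49243922 0.1379905  0.0585    ] [0.00375115 0.0011399 ]
[0.48542231 0.05862867 0.0585    ] [0.00371735 0.00147271]
[ 0.4781219  -0.02168455  0.0585    ] [0.00340004 0.00085414]
[[ 8.80916327e-02  9.58080045e-01  2.72621516e-01  4.17861893e-01]
 [ 9.96112374e-01 -8.47128542e-02 -2.41634272e-02  1.43661919e-01]
 [-5.59507362e-05  2.73690261e-01 -9.61817882e-01  2.82896363e-01]
 [ 0.00000000e+00  0.00000000e+00  0.00000000e+00  1.00000000e+00]]
```

```bash
python3 - <<'E'
from h import *
c=calibration('scene')
a=studs([.5675,.0396,-.0874])
w=[]
for u,q in zip([(479,292),(391,258),(311,227),(206,233),(146,284)],a):
    r=ray(c,(u[0]/3+180,u[1]/3+120),.0585);w.append(r[:2]);print(r[:2],(r[:2]-q)*1e3)
print(fit(S,np.array(w)))
print((proj(c,[0.4874, 0.1376, 0.1393])-[180,120])*3)
import cv2
f=cv2.imread('pics/s1.png');cv2.imwrite('pics/s1c.png',cv2.resize(f[130:330,380:600],None,fx=3,fy=3,interpolation=cv2.INTER_CUBIC))
E
```

```text
[0.49748235 0.1400114 ] [8.79428534 3.16080579]
[0.4913104  0.06015233] [9.60543587 2.99637422]
[ 0.48522771 -0.01715424] [10.50584694  5.38445082]
[ 0.53466309 -0.08982969] [9.00714552 4.42872361]
[ 0.61529794 -0.09558318] [9.94734433 5.65833274]
(array([ 0.57684936,  0.04418652, -0.08240083]), array([[ 6.98929368e-05,  1.03050293e-03],
       [-3.42764705e-04,  1.16102076e-03],
       [-8.44682886e-04, -1.26096958e-03],
       [ 1.01191986e-03, -4.97189322e-05],
       [ 1.05634794e-04, -8.80835176e-04]]))
[489.57476798 200.71057997]
```

View pics/s1c.png

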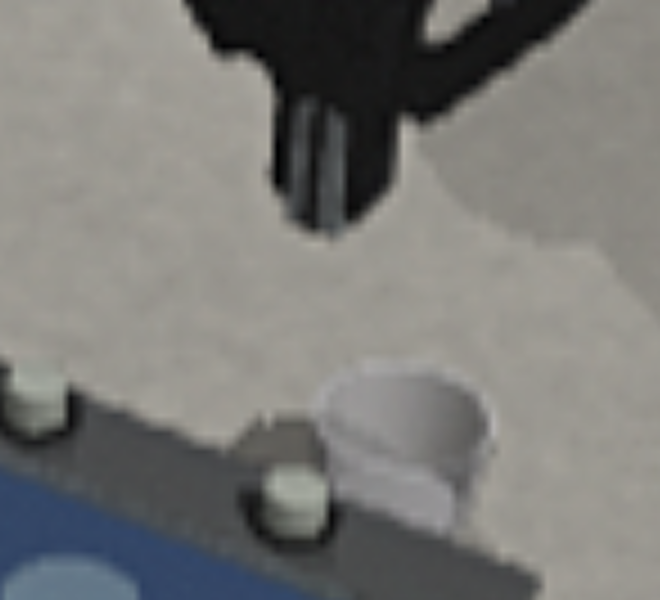

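The scene view agrees on the shift direction: the studs sit about 2 to 4 mm further in +x than the top fit gave. I'll use the mean offset of (+2.7, +1.2) mm and hover low over stud 1.

servo_tool:
  deltas:
    - [[0, 2, 1, -30, 0], [0, 3, 1, -55, 0], [0, 3, 1, -70, 0], [0, 3, 1, -70, 0]]

```text
time: 2.33
tool_pos: [0.4918, 0.1387, 0.0903]
tool_rot: [-0.0, 0.044, 0.999, -0.0]
contact_force: [0.2, 0.2, 1.3]
gripper_width: -0.001
```

```bash
python3 - <<'E'
from h import *
import cv2
s=state();print(s['time'],s['tool_pos'],s['contact_force'])
c=calibration("wrist");f=grab_frame("wrist")
np.savez('w2.npz',**c)
cv2.imwrite('pics/w2.png',f[:,:,::-1])
f=grab_frame("scene");cv2.imwrite('pics/s2.png',cv2.resize(f[160:240,290:390,::-1],None,fx=7,fy=7,interpolation=cv2.INTER_CUBIC))
E
```

```text
2.325 [0.49178197 0.13871766 0.09033435] [0.20279419 0.22149478 1.27457386]
```

View pics/w2.png

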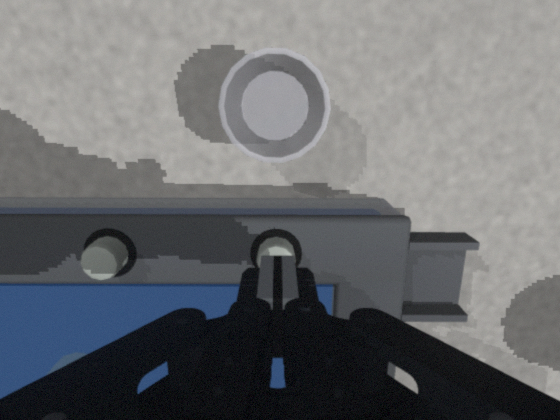

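View pics/s2.png

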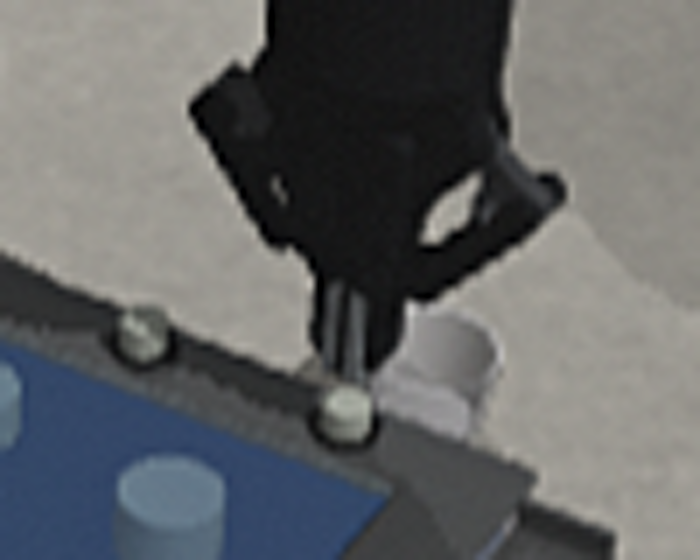

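```bash
python3 - <<'E'
from h import *
c=dict(np.load('w2.npz'))
for z in(.0585,.071):
  for dx in(-.011,0):print(z,dx,proj(c,[.4918+dx,.1387,z]))
for z in (.057,.0585,.060):print(z,ray(c,(276.5,236),z))
import cv2
f=cv2.imread('pics/w2.png');cv2.imwrite('pics/w2c.png',cv2.resize(f[220:300,220:340],None,fx=6,fy=6,interpolation=cv2.INTER_CUBIC))
E
```

```text
0.0585 -0.011 [275.21015951 239.4354616 ]
0.0585 0 [277.39619748 262.22127238]
0.071 -0.011 [275.07397193 250.28657762]
0.071 0 [277.42937455 274.60111141]
0.057 [0.47979151 0.13936155 0.057     ]
0.0585 [0.47923884 0.13941253 0.0585    ]
0.06 [0.47868617 0.13946351 0.06      ]
```

View pics/w2c.png

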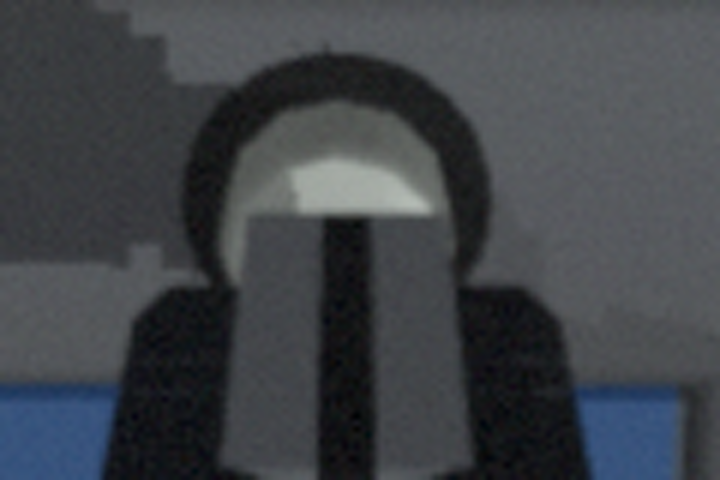

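The fingertips are centred over stud 1, within about 1 mm in both views. Pressing now in steps while watching the force.

servo_tool:
  deltas:
    - [[0, 0, 0, -5, 0], [0, 0, 0, -9, 0], [0, 0, 0, -12, 0], [0, 0, 0, -14, 0]]

```text
time: 2.92
tool_pos: [0.4918, 0.1384, 0.0761]
tool_rot: [-0.0, 0.044, 0.999, -0.0]
contact_force: [-1.5, -0.5, 2.8]
gripper_width: -0.002
```

servo_tool:
  deltas:
    - [[0, 0, 0, -2, 0], [0, 0, 0, -4, 0], [0, 0, 0, -4, 0]]

```text
time: 3.3
tool_pos: [0.492, 0.1384, 0.0721]
tool_rot: [0.0, 0.044, 0.999, 0.0]
contact_force: [-0.8, 0.8, 0.0]
gripper_width: -0.002
```

servo_tool:
  deltas:
    - [[0, 0, 0, -1, 0], [0, 0, 0, -2, 0]]

```text
time: 3.55
tool_pos: [0.4921, 0.1384, 0.0705]
tool_rot: [0.0, 0.044, 0.999, 0.0]
contact_force: [-0.9, -0.3, 2.5]
gripper_width: -0.003
```

servo_tool:
  deltas:
    - [[0, 0, 0, -1, 0], [0, 0, 0, -2, 0]]

```text
time: 3.8
tool_pos: [0.4921, 0.1384, 0.0683]
tool_rot: [0.0, 0.044, 0.999, 0.0]
contact_force: [-0.0, -0.5, 2.0]
gripper_width: -0.004
```

```bash
python3 - <<'E'
from h import *
import cv2
s=state();print(s['time'],s['tool_pos'],s['contact_force'])
f=grab_frame("wrist")
cv2.imwrite('pics/w3.png',cv2.resize(f[200:320,200:360,::-1],None,fx=4,fy=4,interpolation=cv2.INTER_CUBIC))
f=grab_frame("scene");cv2.imwrite('pics/s3.png',cv2.resize(f[160:240,290:390,::-1],None,fx=7,fy=7,interpolation=cv2.INTER_CUBIC))
E
```

```text
3.8 [0.49207332 0.13844419 0.06834837] [-0.03807026 -0.47033874  1.97409027]
```

View pics/w3.png

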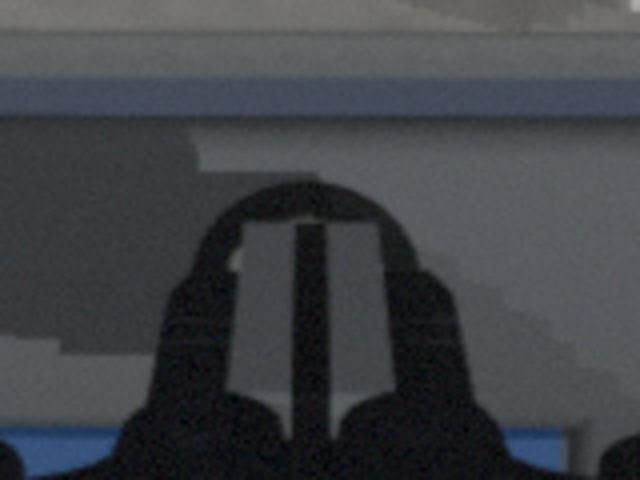

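View pics/s3.png

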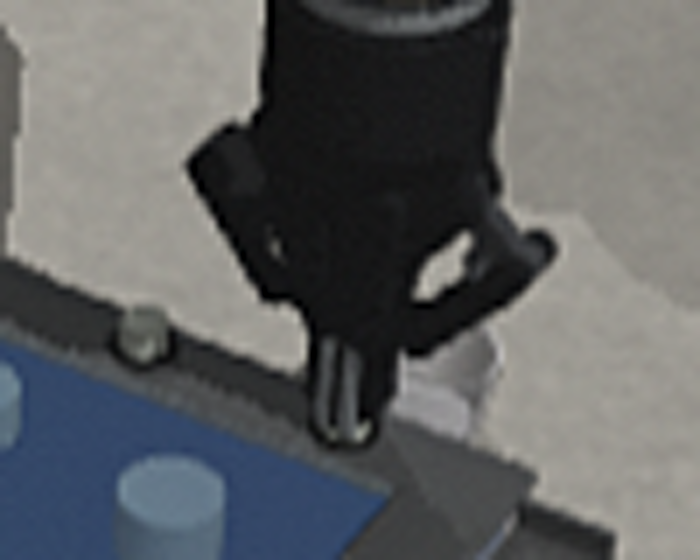

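The stud is nearly flush in both views. I'll feel for the stop.

servo_tool:
  deltas:
    - [[0, 0, 0, -1, 0], [0, 0, 0, -1, 0]]

```text
time: 4.15
tool_pos: [0.492, 0.1384, 0.0673]
tool_rot: [0.0, 0.044, 0.999, 0.0]
contact_force: [-0.4, 0.2, 0.8]
gripper_width: -0.0
```

servo_tool:
  deltas:
    - [[0, 0, 0, -0.6, 0], [0, 0, 0, -0.6, 0]]

```text
time: 4.4
tool_pos: [0.4921, 0.1384, 0.067]
tool_rot: [0.0, 0.044, 0.999, 0.0]
contact_force: [-1.1, 0.2, 5.0]
gripper_width: 0.001
```

The stop is felt at TCP z = 0.067 with 5 N, so stud 1 is home. Now stud 2.

servo_tool:
  deltas:
    - [[0, 0, 0, 16, 0], [0, -2, -20, 16, 0], [0, -4, -45, 16, 0], [0, -6, -68, 16, 0], [0, -7, -80, 16, 0]]

```text
time: 5.03
tool_pos: [0.485, 0.0576, 0.0833]
tool_rot: [0.0, 0.045, 0.999, 0.0]
contact_force: [-0.5, -0.8, 0.0]
gripper_width: -0.005
```

servo_tool:
  deltas:
    - [[0, 0, 0, 0, 0], [0, 0, 0, -3, 0]]

```text
time: 5.28
tool_pos: [0.4853, 0.0589, 0.08]
tool_rot: [0.0, 0.044, 0.999, 0.0]
contact_force: [0.3, -0.4, -0.8]
gripper_width: 0.002
```

```bash
cat > look.py <<'E'
from h import *
import cv2,sys
n=sys.argv[1]
s=state();print(s['time'],s['tool_pos'],s['contact_force'])
f=grab_frame("wrist")
w=cv2.resize(f[150:350,100:460,::-1],None,fx=2,fy=2,interpolation=cv2.INTER_CUBIC)
f=grab_frame("scene");v=cv2.resize(f[160:240,200:380,::-1],None,fx=4,fy=4,interpolation=cv2.INTER_CUBIC)[:200*1]if 0 else cv2.resize(f[165:240,210:390,::-1],None,fx=4,fy=4,interpolation=cv2.INTER_CUBIC)
o=np.vstack([cv2.resize(w,(720,400))[100:],v]);cv2.imwrite(f'pics/l{n}.png',o);print(o.shape)
E
python3 look.py 2
```

```text
5.275 [0.48528647 0.05887449 0.08003686] [ 0.28525075 -0.44494232 -0.80327379]
(600, 720, 3)
```

View pics/l2.png

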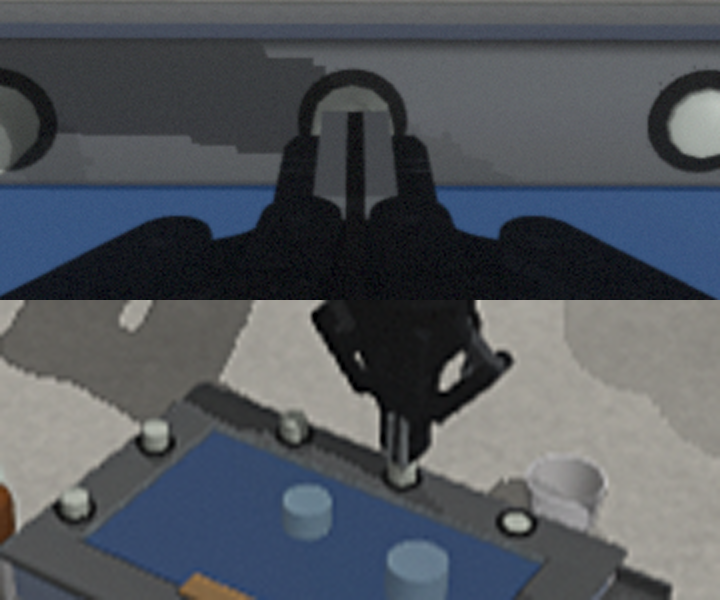

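Stud 1 is flush in its ring. The fingertips are centred on stud 2 and the tray hasn't moved. Pressing stud 2.

servo_tool:
  deltas:
    - [[0, 0, 0, -4, 0], [0, 0, 0, -7, 0], [0, 0, 0, -9, 0], [0, 0, 0, -11, 0], [0, 0, 0, -12, 0]]

```text
time: 6.0
tool_pos: [0.4851, 0.0585, 0.0677]
tool_rot: [0.0, 0.044, 0.999, 0.0]
contact_force: [0.6, 1.7, 2.4]
gripper_width: 0.001
```

servo_tool:
  deltas:
    - [[0, 0, 0, -0.8, 0], [0, 0, 0, -1.4, 0], [0, 0, 0, -1.4, 0]]

```text
time: 6.38
tool_pos: [0.4852, 0.0585, 0.067]
tool_rot: [0.0, 0.044, 0.999, 0.0]
contact_force: [-1.5, 1.4, 5.9]
gripper_width: -0.0
```

Stud 2 has reached its stop at 0.067 with 5.9 N. Now stud 3.

servo_tool:
  deltas:
    - [[0, 0, 0, 16, 0], [0, -2, -20, 16, 0], [0, -4, -45, 16, 0], [0, -6, -68, 16, 0], [0, -7, -80, 16, 0]]

```text
time: 7.0
tool_pos: [0.4778, -0.0227, 0.0827]
tool_rot: [0.0, 0.045, 0.999, -0.0]
contact_force: [-0.5, -0.7, 0.1]
gripper_width: -0.002
```

servo_tool:
  deltas:
    - [[0, 0, 0, 0, 0], [0, 0, 0, -2, 0]]

```text
time: 7.25
tool_pos: [0.4781, -0.0212, 0.0804]
tool_rot: [0.0, 0.044, 0.999, 0.0]
contact_force: [-0.1, -0.9, -0.2]
gripper_width: -0.002
```

```bash
python3 look.py 3
```

```text
7.25 [ 0.47807438 -0.02118845  0.08044178] [-0.05260993 -0.91993468 -0.24525318]
(600, 720, 3)
```

View pics/l3.png

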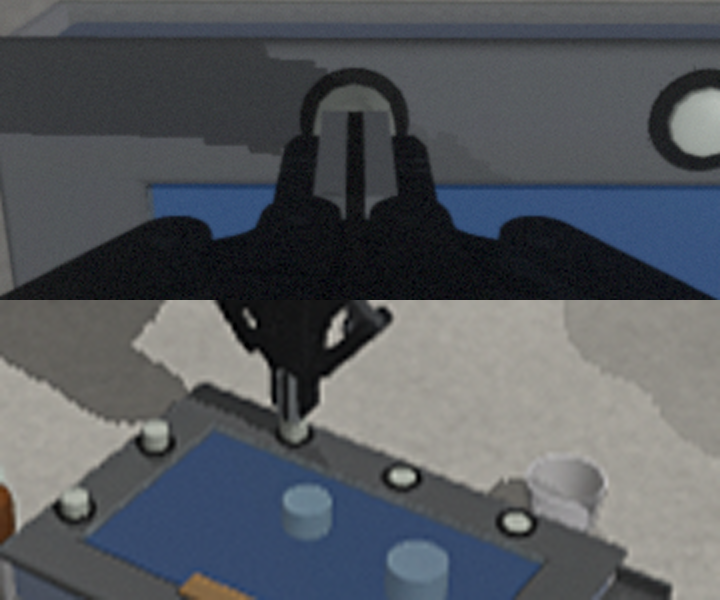

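Studs 1 and 2 are flush and I'm centred on stud 3. Pressing.

servo_tool:
  deltas:
    - [[0, 0, 0, -4, 0], [0, 0, 0, -7, 0], [0, 0, 0, -9, 0], [0, 0, 0, -11, 0], [0, 0, 0, -12.4, 0]]

```text
time: 7.98
tool_pos: [0.4781, -0.0215, 0.0679]
tool_rot: [0.0, 0.044, 0.999, 0.0]
contact_force: [0.6, 2.0, 1.4]
gripper_width: 0.0
```

servo_tool:
  deltas:
    - [[0, 0, 0, -0.8, 0], [0, 0, 0, -1.4, 0], [0, 0, 0, -1.4, 0]]

```text
time: 8.35
tool_pos: [0.4781, -0.0216, 0.067]
tool_rot: [0.0, 0.044, 0.999, 0.0]
contact_force: [-0.6, 1.3, 5.0]
gripper_width: 0.001
```

Stud 3 is home at 0.067 with 5 N. Now round the corner, following the rim, to stud 4.

servo_tool:
  deltas:
    - [[0, 0, 0, 16, 0], [0, -2, -20, 16, 0], [0, -4, -43, 16, 0], [0, -4, -60, 16, 0], [0, 2, -67, 16, 0]]

```text
time: 8.98
tool_pos: [0.48, -0.0895, 0.0827]
tool_rot: [0.0, 0.045, 0.999, -0.0]
contact_force: [-0.7, 0.0, -0.2]
gripper_width: -0.001
```

servo_tool:
  deltas:
    - [[0, 15, -2, 0, 0], [0, 34, -4, 0, 0], [0, 49, -5, 0, 0], [0, 49, -5, 0, 0], [0, 49, -5, -2, 0]]

```text
time: 9.6
tool_pos: [0.5287, -0.0933, 0.0803]
tool_rot: [-0.0, 0.044, 0.999, 0.0]
contact_force: [-0.2, -1.1, -0.5]
gripper_width: 0.004
```

```bash
python3 look.py 4
```

```text
9.6 [ 0.52868304 -0.09334856  0.08031917] [-0.21598004 -1.12031585 -0.48137287]
(600, 720, 3)
```

View pics/l4.png

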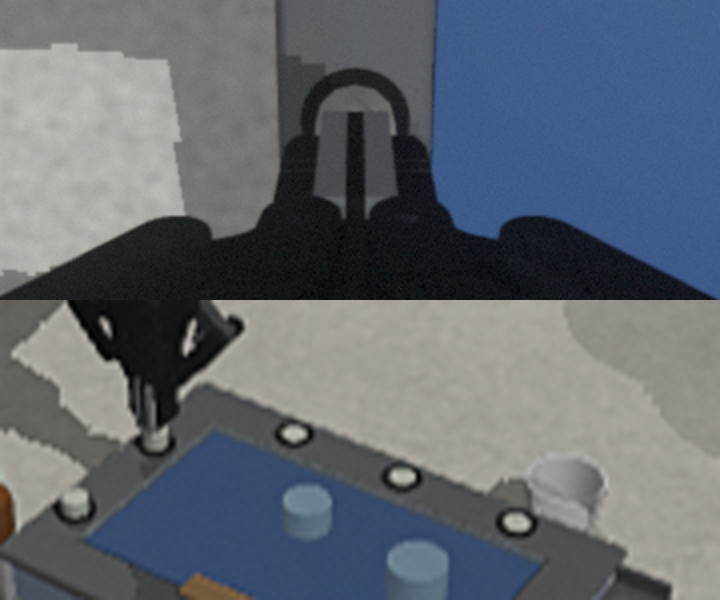

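Studs 1 to 3 are flush and I'm centred on stud 4. Pressing.

servo_tool:
  deltas:
    - [[0, 0, 0, -4, 0], [0, 0, 0, -7, 0], [0, 0, 0, -9, 0], [0, 0, 0, -11, 0], [0, 0, 0, -12.4, 0]]

```text
time: 10.32
tool_pos: [0.5288, -0.0935, 0.0679]
tool_rot: [-0.0, 0.044, 0.999, 0.0]
contact_force: [-2.2, 0.4, 2.8]
gripper_width: -0.002
```

servo_tool:
  deltas:
    - [[0, 0, 0, -0.8, 0], [0, 0, 0, -1.4, 0], [0, 0, 0, -1.4, 0]]

```text
time: 10.7
tool_pos: [0.5289, -0.0936, 0.067]
tool_rot: [-0.0, 0.044, 0.999, 0.0]
contact_force: [-3.5, 1.2, 4.9]
gripper_width: 0.0
```

Stud 4 is home. Now on to stud 5.

servo_tool:
  deltas:
    - [[0, 0, 0, 16, 0], [0, 20, -2, 16, 0], [0, 45, -4, 16, 0], [0, 68, -6, 16, 0], [0, 80, -7, 16, 0]]

```text
time: 11.32
tool_pos: [0.6104, -0.1008, 0.0836]
tool_rot: [0.001, 0.044, 0.999, -0.0]
contact_force: [-0.3, 0.3, 0.7]
gripper_width: -0.002
```

servo_tool:
  deltas:
    - [[0, 0, 0, 0, 0], [0, 0, 0, -2, 0]]

```text
time: 11.58
tool_pos: [0.6084, -0.1005, 0.0807]
tool_rot: [-0.0, 0.044, 0.999, -0.0]
contact_force: [0.4, 0.1, 0.7]
gripper_width: -0.0
```

```bash
python3 look.py 5
```

```text
11.575 [ 0.60841098 -0.10050146  0.08068098] [0.35070818 0.10822557 0.68501302]
(600, 720, 3)
```

View pics/l5.png

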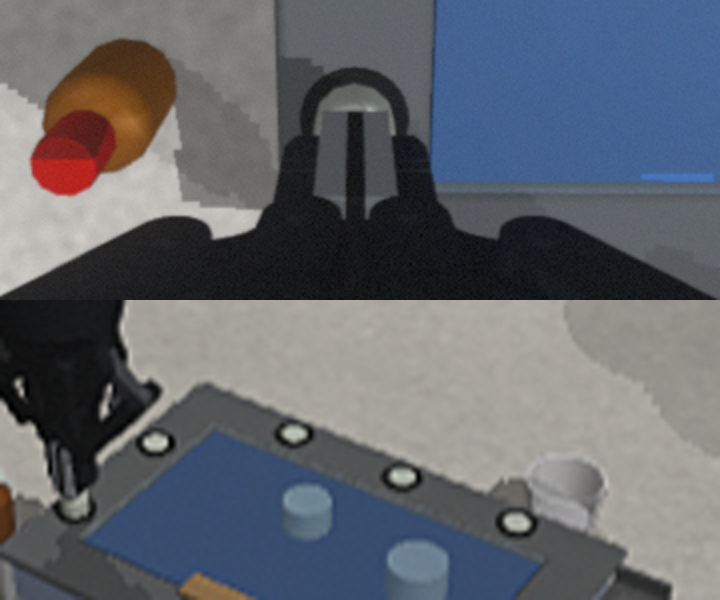

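Studs 1 to 4 are flush and I'm centred on stud 5, with the vial well clear of the fingers. Pressing.

servo_tool:
  deltas:
    - [[0, 0, 0, -4, 0], [0, 0, 0, -7, 0], [0, 0, 0, -9, 0], [0, 0, 0, -11, 0], [0, 0, 0, -12.4, 0]]

```text
time: 12.3
tool_pos: [0.6088, -0.1006, 0.0682]
tool_rot: [-0.0, 0.044, 0.999, 0.0]
contact_force: [-2.1, 0.5, 2.2]
gripper_width: -0.004
```

servo_tool:
  deltas:
    - [[0, 0, 0, -0.8, 0], [0, 0, 0, -1.4, 0], [0, 0, 0, -1.4, 0]]

```text
time: 12.68
tool_pos: [0.6089, -0.1006, 0.067]
tool_rot: [-0.0, 0.044, 0.999, -0.0]
contact_force: [-2.5, 0.6, 3.3]
gripper_width: 0.002
```

servo_tool:
  deltas:
    - [[0, 0, 0, -0.4, 0], [0, 0, 0, -0.4, 0]]

```text
time: 12.92
tool_pos: [0.609, -0.1006, 0.067]
tool_rot: [-0.0, 0.044, 0.999, -0.0]
contact_force: [-3.8, 0.1, 6.3]
gripper_width: -0.001
```

servo_tool:
  deltas:
    - [[0, 0, 0, 15, 0], [0, 0, 0, 45, 0], [0, 0, 0, 90, 0], [0, 0, 0, 130, 0], [0, 0, 0, 150, 0]]

```text
time: 13.55
tool_pos: [0.6103, -0.1009, 0.2203]
tool_rot: [0.003, 0.044, 0.999, -0.001]
contact_force: [-0.7, 0.7, 0.6]
gripper_width: 0.0
```

servo_tool:
  deltas:
    - [[0, -40, 0, 20, 0], [0, -90, 0, 40, 0], [0, -130, 0, 40, 0], [0, -150, 0, 40, 0], [0, -150, 0, 40, 0]]

```text
time: 14.18
tool_pos: [0.4581, -0.1005, 0.256]
tool_rot: [0.0, 0.045, 0.999, 0.0]
contact_force: [0.6, -0.5, -0.3]
gripper_width: -0.0
```

```bash
python3 - <<'E'
from h import *
import cv2
print(state()['time'],state()['tool_pos'],state()['contact_force'])
a=grab_frame('scene')[110:310,180:420,::-1];b=grab_frame('top')[:,:,::-1]
cv2.imwrite('pics/e_s.png',cv2.resize(a,None,fx=3,fy=3,interpolation=cv2.INTER_CUBIC))
cv2.imwrite('pics/e_t.png',cv2.resize(b[80:280,170:430],None,fx=3,fy=3,interpolation=cv2.INTER_CUBIC))
E
```

```text
14.175 [ 0.45810359 -0.10047736  0.25603789] [ 0.59653727 -0.48485326 -0.34458376]
```

View pics/e_s.png

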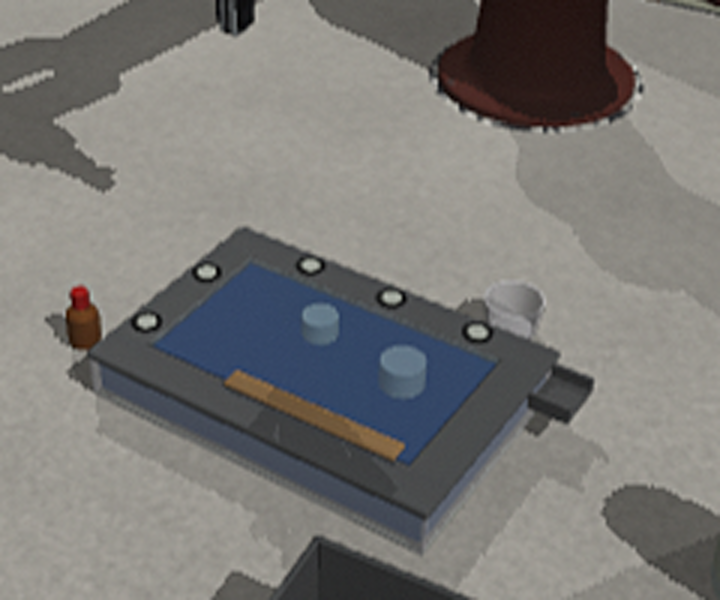

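View pics/e_t.png

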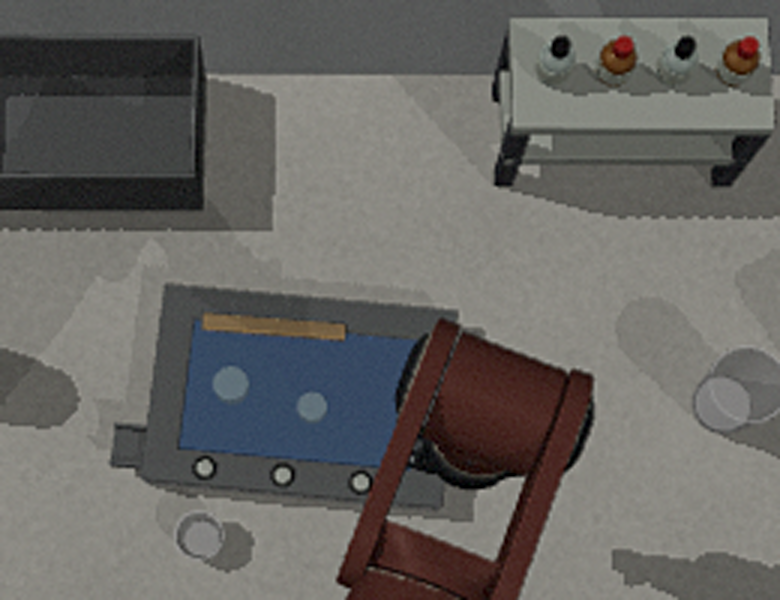

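All five studs are flush in their rings. The tray and the items on and around it are where they started, and the arm is clear of everything.

```bash
python3 -c "
from plant import *
print(job_done(),state()['time'])"
```

```text
the job is handed in; nothing more can be done
the job is handed in; nothing more can be done
```

The lid is snapped shut. I pressed studs 1 to 5 in order with shut fingers in one low pass along the rim and round the corner. The job was handed in at about 14 s of the 61 s allowed.

- **Studs:** each one stopped at the same height, with the fingertips at about 48 mm above the table. That matches fully home. The vertical force readings at the stops were 5 to 6 N.
- **Final pictures:** in the scene view all five studs sit flush in their rings. The tray, gels, spatula, dish and vial show no movement. In the top view the arm hid studs 4 and 5, so only the scene view confirms those two. The jar, cup and ink bottle were not all in the last close-up pictures, but the arm went nowhere near them.
- **Disagreement:** at first the cameras differed on the stud positions, the wrist view by about 4 mm and the scene view by about 10 mm from the top view. I settled it by comparing fingertip and stud directly in the wrist and scene pictures before pressing.

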